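Run the release sequence on the lock test console

TASK

Run the release sequence on the sloping test console: press the small round button, then the narrow bar button, then the square button, one at a time, each gently but all the way down to its stop, held there for about a second and let up fully before the next. Then push the release lever on the bench over to its far stop and leave it there. Never press the mushroom stop button, and do not knock the things lying about.

Things in the scene. Friction and masses are not known exactly. Their poses are not given: they have to be found in the camera images.
- console: fixed sloping desk, 206 mm wide (its y), 112 mm deep. Origin: centre of its underside on the bench; x away from the operator, z up. Its aluminium face rises toward +x at 0.58 rad (33 degrees) from level, from x -52, z 28 mm to x 30, z 82 mm. Four button modules sit on the face in one row, centres 46 mm apart, in any order. A clear hood overhangs them
- hood_edge (a point): middle of the free edge of the console's clear hood: a 3 mm plate, dark-framed, standing square to the face over its full width, 29 mm uphill of the row of button centres and projecting 78 mm from the face. Leaning with the face's normal it hangs over the buttons, so they are reached with the tool tilted back about as much as the face
- module_round: small round button's module: 42 x 42 x 6 mm grey plate. Origin: centre of its underside, on the face; z square to the face, outward (press along -z), x uphill, y along the row. A 37 mm steel collar in its middle is screwed out to an unmeasured height, other for each module; the cap's top, 9 mm above the collar, stands 17 to 29 mm above the face: feel for it. Cap: black, round, 15 mm across
- module_bar: module of the bar button: the same module, with a black oblong cap 30 mm (along x, up the slope) by 10 mm (along y)
- module_square: module of the square button: the same module, with a black cap 20 x 20 mm
- module_mushroom: module of the stop button, not to be pressed: the same module, with a broad black mushroom-head cap, 31 mm across
- button_round (a joint): how far the small round cap is pressed into its collar (m): 0 up, 0.006 at its stop. A spring returns it: pressing starts at 1.4 N and reaches the stop at 5 N; more than 25 N on a module damages it
- button_bar (a joint): the same for the bar cap
- button_square (a joint): the same for the square cap
- button_mushroom (a joint): the same for the mushroom cap (stop button)
- release_lever_base: fixed grey block of the lever, 70 x 50 x 25 mm, on the bench to the right of the console. Origin: centre of its underside; the lever swings in its x-z plane about an axis along y, 22 mm above the bench through the block's centre. The lever is a 10 mm steel rod with a 26 mm black ball, 80 mm from the axis to the ball's centre
- release_lever (a joint): lever angle (rad): at 0 it leans 0.5 rad toward the block's -x (the operator's side), 0.5 upright, 1.0 the far stop, leaning 0.5 rad to +x; stiff enough to stay where it is left
- padlock: bystander: grey padlock lying flat, 78 x 48 x 19 mm, on the bench in front of the console. Origin: centre of its underside
- red_driver: bystander: screwdriver with a red handle, 193 mm long, 30 mm thick, lying along its y in front of the console. Origin: centre of its underside
- tape_measure: bystander: yellow tape measure, 33 x 70 mm, 60 mm tall, standing behind the lever. Origin: centre of its underside
- lock_cylinder: bystander: brass lock cylinder, 33 x 62 x 17 mm, in front of the console. Origin: centre of its underside
- torch: bystander: black torch, 33 x 126 x 33 mm, lying behind the console. Origin: centre of its underside

How it is judged:
By the outcome, as a careful person would: the job done as asked, in the order asked, and still so for the second after the job is handed in, with the robot touching nothing.
It also fails if it takes over 58 s, if anything falls off the work surface, if the arm or the gripper's body presses on something with over 40 N, if the wrist force passes 120 N, or if a joint passes its speed limit or range.

ROBOT

A 6-joint arm with a two-finger parallel gripper is mounted at the origin on a cart in front of the work surface, level with it; the furniture and walls round the work are solid. World frame = base frame: x ahead of the robot, y to its left, z up, the work surface at z = 0. Lengths are in mm, angles in rad, forces in N, time in s.
With the tool pointing down it reaches from about 400 to 925 mm from the base axis. Payload 12.5 kg.
Tool frame: the origin (TCP) lies at the centre of the arm's flange, where the gripper is bolted on; the fingertips stand 190 mm ahead of it and the grasp point (between the pads) lies env.grip_point_offset ahead of it (env.grip_point_offset is the distance from the TCP to the grasp point, in mm); z points along the fingers, x is the direction in which the jaws open and shut, and the axes are right-handed (so a half turn about z gives the same grasp; the last joint's range is limited). The gripper opens to 95 mm and grips with 3 to 60 N. Pads are 20 mm wide; open, the fingers measure 119 mm over their backs; the gripper's body (75 mm by 180 mm) begins 59 mm behind the grasp point.
Start: joints at [1.235, 0.491, 1.559, -0, 1.092, -0.106], TCP at [142.34, 608.576, 404.761] pointing down, gripper open.
Joint ranges: [-3.1, 3.1], [-0.84, 2.19], [0.05, 2.79], [-1.13, 4.28], [0.06, 2.93], [-2.69, 2.69]. Speed limits (rad/s): [2.22, 2.22, 2.79, 3.14, 3.14, 3.14].

INTERFACE

Orientations are given as [roll, pitch, yaw] about the fixed x, y, z axes, in that order (R = Rz(yaw) Ry(pitch) Rx(roll)).
In Python, from cell import state, read_camera, camera_model, job_done, env gives the robot as it stands.
- The arm moves only by the tool arm_command, never from a script. Its argument "steps" is a list of rows, each a list of 6 numbers: the shift along the tool's x, y, z in cm, then the turn, a rotation vector about the tool's x, y, z in degrees. In form: [[dx, dy, dz, rx, ry, rz], ...]. A call has 1 to 12 rows; each row is the pose to reach, as a shift and turn from the pose commanded when the call began, along the tool's axes at that moment; what a row does not reach only later rows make up. A row lasts 1/12 s, in which the tool goes at most 41.7 mm and 7.16 degrees, less where a joint would pass 70% of its speed; a pose out of reach is approached as far as the arm can. A call with a gripper value outside its range is refused whole. "jaw" is the finger opening in cm, from 0 to 9.51, set as the call begins (left out, the last holds). The fingers move at their own pace and stop on an object; the grip force is fixed at half the most. Time passes only in rows, so rows that repeat a pose let the fingers close. It gives the time, the measured TCP pose, the force and the opening at its end, in the units of the state.
- state(): the state, without advancing time (a new reading comes with each control period).
- read_camera(name): name is "side" or "top" or "wrist"; returns the picture (420x560x3 uint8, red, green, blue); there is no depth.
- camera_model(name): a dict with "K" (3x3 intrinsics, pixels), "k1" (the pictures are not rectified: a ray, as slopes to the right and down, at radius r is drawn at 1 + k1 r^2 times it, then the intrinsics apply), "xyz" and "rotation" of the camera in the world. Camera axes: x right, y up, looking along -z (the intrinsics and any distortion apply to the point x, -y, -z); pixel columns grow to the right and rows downward; lengths in mm; the calibration is good to about 2 mm. A picture is of the moment at which its call begins: read the wrist's pose just before it. camera_model takes no time and is no camera call; for the wrist camera it gives the pose at the moment of the call.
- job_done(): hands the job in, once; it reports no verdict.
The state is a dict: "t": time; "joints": joint angles; "qvel": joint speeds; "tau": joint torques, N m; "eef_pos": TCP position; "tcp_rot": TCP orientation; "ft_force": force on the tool from outside, world axes, zero at the start; "moment": the same for the moment, N m; "opening": opening from 0.0 (shut) to 1.0 (fully open).
Only numpy, scipy, OpenCV 4.12 (cv2) and the standard library are available. Lean on these libraries where they do the work, as an engineer would, in place of code of your own. Each camera call takes 0.05 s, during which the arm holds its last target. There are 200 camera calls.

## Working session

There is one attempt and no reset: what is moved stays moved. The work goes in short steps, Python scripts to look and compute and a tool call to move; the robot and the scene stay as the last step left them, time stands still between calls to the robot, and variables do not carry over. Pictures are saved under pics/ and viewed, about 8 in all and at most 12, crops included, and the job is handed in when it is done.

Besides the shell and the picture viewer there is one more tool, called after ">>>" as name(argument=value, ...) on one line, values as JSON. arm_command: Moves the arm, as the interface text tells. Its arguments: {"type":"object","properties":{"steps":{"type":"array"},"jaw":{"type":"number"}},"required":["steps"]}

```bash
ls; mkdir -p pics
python3 - <<'E'
from cell import *
import cv2,numpy as np
s=state();print(s, env.grip_point_offset)
for n in("side","top","wrist"):
    m=camera_model(n);print(n,m)
    cv2.imwrite(f"pics/{n}0.png",read_camera(n)[:,:,::-1])
E
```

```text
pics
{'t': 0.0, 'joints': array([ 1.23541857e+00,  4.91550838e-01,  1.55944853e+00, -2.63232868e-05,
        1.09168161e+00, -1.05606235e-01]), 'qvel': array([ 0.00112473,  0.00049636, -0.00082157,  0.00353382, -0.00069159,
        0.00079102]), 'tau': array([-3.42497005e-03, -6.12631273e+01, -2.58178818e+01,  6.91915839e-02,
        4.82045312e-02, -1.30898070e-04]), 'eef_pos': array([142.31944844, 608.54633308, 404.16736743]), 'tcp_rot': array([-3.14150115e+00,  1.08471800e-03,  1.34103701e+00]), 'ft_force': array([-0.37970048,  0.35066317,  0.20741401]), 'moment': array([ 0.02590485,  0.0310819 , -0.02554994]), 'opening': 1.001039347754992} 171.3
side {'K': array([[440.98013524,   0.        , 277.20366124],
       [  0.        , 440.98013524, 210.13128299],
       [  0.        ,   0.        ,   1.        ]]), 'k1': -0.04931548385510779, 'xyz': array([205.73268981, 504.63313637, 582.85142186]), 'rotation': array([ 0.96435911, -0.00943927, -2.54071766])}
top {'K': array([[526.10859068,   0.        , 287.0425241 ],
       [  0.        , 526.10859068, 206.52282253],
       [  0.        ,   0.        ,   1.        ]]), 'k1': -0.12631822794126552, 'xyz': array([ 507.7794865 ,  -63.49547924, 1156.40160156]), 'rotation': array([ 0.07144658, -0.00778735, -1.56751561])}
wrist {'K': array([[323.85455308,   0.        , 276.90404099],
       [  0.        , 323.85455308, 211.10540677],
       [  0.        ,   0.        ,   1.        ]]), 'k1': -0.07073729148553454, 'xyz': array([ 61.32218271, 627.86548666, 383.70699217]), 'rotation': array([-2.98054109e-01,  6.58533653e-04,  1.34160054e+00])}
```

View pics/top0.png

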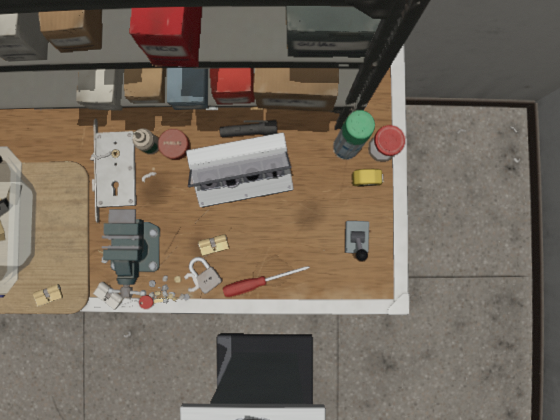

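View pics/side0.png

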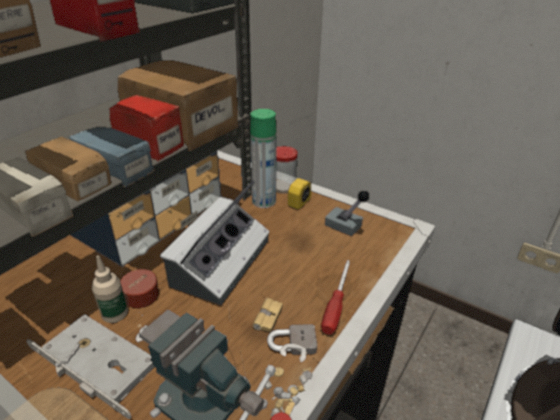

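```bash
cat > h.py <<'E'
from cell import *
import cv2,numpy as np
from scipy.spatial.transform import Rotation as R
def ray(m,u,v):
    K=m["K"];d=np.array([(u-K[0,2])/K[0,0],(v-K[1,2])/K[1,1]]);s=d.copy()
    for _ in range(20): s=d/(1+m["k1"]*(s@s))
    w=R.from_euler("xyz",m["rotation"]).apply([s[0],-s[1],-1]);return np.array(m["xyz"]),w
def onz(m,u,v,z):
    o,w=ray(m,u,v);return o+w*(z-o[2])/w[2]
def tri(m1,p1,m2,p2):
    a,d=ray(m1,*p1);b,e=ray(m2,*p2)
    t=np.linalg.lstsq(np.c_[d,-e],b-a,rcond=None)[0];P=a+d*t[0];Q=b+e*t[1];return (P+Q)/2,np.linalg.norm(P-Q)
def proj(m,P):
    c=R.from_euler("xyz",m["rotation"]).inv().apply(np.asarray(P,float)-m["xyz"]);s=np.array([c[0],-c[1]])/-c[2]
    return m["K"][:2,:2]@(s*(1+m["k1"]*(s@s)))+m["K"][:2,2]
E
python3 - <<'E'
import cv2,numpy as np
t=cv2.imread("pics/top0.png")[120:270,180:400];s=cv2.imread("pics/side0.png")[180:310,160:390]
a=cv2.resize(t,None,fx=3.4,fy=3.4,interpolation=2)
cv2.imwrite("pics/c1.png",a)
cv2.imwrite("pics/c2.png",cv2.resize(s,None,fx=3.4,fy=3.4,interpolation=2))
E
```

```text
(no output)
```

View pics/c1.png

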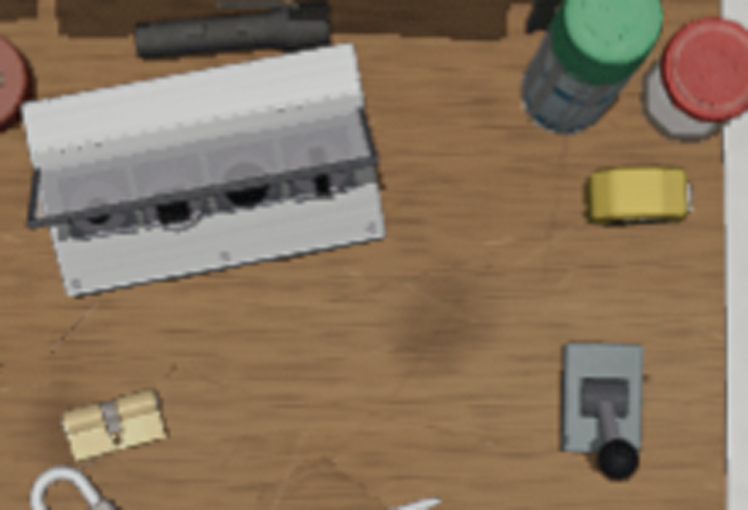

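View pics/c2.png

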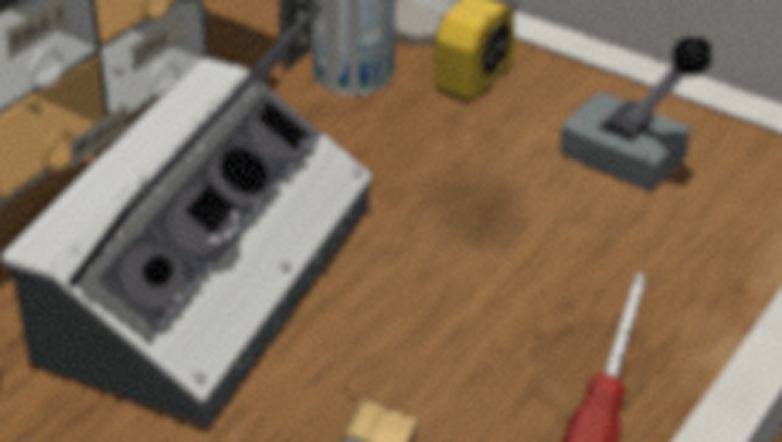

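Run:
```python
from h import *
np.set_printoptions(precision=1,suppress=True)
T=camera_model("top");S=camera_model("side")
t=lambda x,y:(180+x/3.4-.35,120+y/3.4-.35)
s=lambda x,y:(160+x/3.4-.35,180+y/3.4-.35)
for n,a,b in [("frontL",t(72,296),s(205,400)),("frontR",t(384,238),s(370,178)),("hoodL",t(33,222),s(75,281)),("hoodR",t(378,160),s(305,22)),("ball",t(618,459),s(692,55)),
 ("round",t(98,215),s(157,271)),("square",t(175,212),s(210,209)),("mush",t(250,190),s(243,170)),("bar",t(322,183),s(287,125))]:
    print(n,*tri(T,a,S,b))
print("front z28",onz(T,*t(72,296),28),onz(T,*t(384,238),28))
print("block z25",[onz(T,*t(*p),25)[:2] for p in [(566,343),(642,346),(641,452),(562,450)]])
print("tape z60",[onz(T,*t(*p),60)[:2] for p in [(590,170),(686,170),(688,218),(588,222)]])
```

```text
frontL [587.4 113.9  25.7] 0.6311191988208679
frontR [625.  -84.   26.5] 0.5118663489297699
hoodL [634.3 133.7  95.1] 18.935972778575877
hoodR [662.4 -77.  127.6] 5.1664749830765
ball [ 486.  -222.5   94.3] 1.963805374658997
round [634.   91.6  72.8] 0.2255247234888442
square [636.   44.5  81.5] 2.8792666031633667
mush [650.7  -0.4  73.2] 2.878435752581929
bar [654.3 -44.6  76.9] 2.075902291238914
front z28 [587.5 113.8  28. ] [625.1 -83.9  28. ]
block z25 [array([ 559. , -199.6]), array([ 557.2, -248.1]), array([ 490. , -247.1]), array([ 491.2, -196.9])]
tape z60 [array([ 664.7, -210.9]), array([ 665.2, -270.9]), array([ 635.1, -271.8]), array([ 632.3, -209.4])]
```

```bash
cat >> h.py <<'E'
YAW=.188; c,s_=np.cos(YAW),np.sin(YAW)
O=np.array([657.4,24.7,0]); RC=R.from_euler("z",YAW)
RF=RC*R.from_euler("y",-.58)            # face: x uphill, z normal
def press_rot(): 
    M=RF.as_matrix(); return R.from_matrix(np.c_[M[:,1],M[:,0],-M[:,2]])
DOWN=lambda yaw:R.from_euler("xyz",[np.pi,0,yaw])
def row(p,rot):
    st=state();R0=R.from_euler("xyz",st["tcp_rot"])
    return np.round(np.r_[R0.inv().apply(np.asarray(p)-st["eef_pos"])/10,np.degrees((R0.inv()*rot).as_rotvec())],2)
E
python3 - <<'E'
from h import *
print(row([300,320,440],DOWN(1.6)), row([469,-11,342],press_rot()))
E
```

```text
[-2.451e+01  2.193e+01 -3.550e+00 -1.000e-02  4.000e-02 -1.484e+01] [-52.88  45.92   6.27 -32.76   6.98 -23.25]
```

>>> arm_command(steps=[[-24.5,21.9,-3.5,0,0,-15],[-24.5,21.9,-3.5,0,0,-15],[-24.5,21.9,-3.5,0,0,-15],[-24.5,21.9,-3.5,0,0,-15],[-24.5,21.9,-3.5,0,0,-15],[-24.5,21.9,-3.5,0,0,-15],[-24.5,21.9,-3.5,0,0,-15],[-24.5,21.9,-3.5,0,0,-15],[-24.5,21.9,-3.5,0,0,-15]], jaw=0)

```text
t: 0.9
eef_pos: [301.8, 316.0, 440.5]
tcp_rot: [3.14, 0.0, 1.599]
ft_force: [0.3, -0.5, 0.2]
opening: 0.421
```

Run:
```python
from h import *
print(state()["t"],state()["eef_pos"],state()["joints"],row([469,-11,342],press_rot()))
```

```text
0.9 [301.76965586 316.04158765 440.46213911] [ 6.57288730e-01  1.78763595e-01  1.94310860e+00 -1.12282293e-03
  1.01899124e+00 -9.40728599e-01] [-33.15  15.8    9.88 -33.1    2.69  -8.91]
```

>>> arm_command(steps=[[-33.1,15.8,9.9,-33.1,2.7,-8.9],[-33.1,15.8,9.9,-33.1,2.7,-8.9],[-33.1,15.8,9.9,-33.1,2.7,-8.9],[-33.1,15.8,9.9,-33.1,2.7,-8.9],[-33.1,15.8,9.9,-33.1,2.7,-8.9],[-33.1,15.8,9.9,-33.1,2.7,-8.9],[-33.1,15.8,9.9,-33.1,2.7,-8.9],[-33.1,15.8,9.9,-33.1,2.7,-8.9],[-33.1,15.8,9.9,-33.1,2.7,-8.9],[-33.1,15.8,9.9,-33.1,2.7,-8.9],[-33.1,15.8,9.9,-33.1,2.7,-8.9],[-33.1,15.8,9.9,-33.1,2.7,-8.9]])

```text
t: 1.9
eef_pos: [468.9, 2.0, 347.1]
tcp_rot: [2.572, -0.004, 1.754]
ft_force: [1.9, 1.2, 1.4]
opening: 0.004
```

Run:
```python
from h import *
import json
s=state();print(s["eef_pos"],s["tcp_rot"],s["ft_force"],row([469,-11,342],press_rot()))
m=camera_model("wrist");im=read_camera("wrist")[:,:,::-1]
json.dump({k:np.array(v).tolist() for k,v in m.items()},open("w1.json","w"))
cv2.imwrite("pics/w1.png",im)
cv2.imwrite("pics/w1b.png",cv2.resize(im,None,fx=1.4,fy=1.4,interpolation=2))
```

```text
[468.919579     2.00327469 347.11622316] [ 2.57196197 -0.00389813  1.75378205] [1.90592107 1.16544973 1.44249932] [-1.28 -0.47  0.3  -0.59 -0.03 -0.36]
```

View pics/w1b.png

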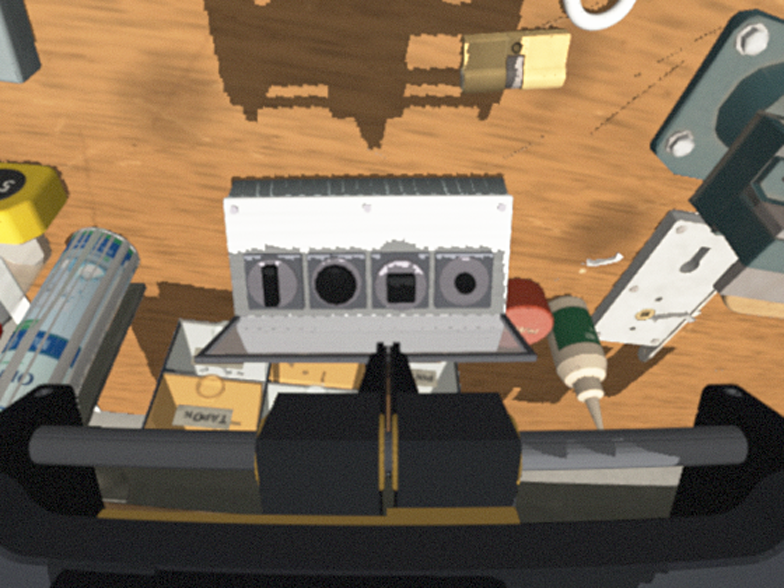

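```bash
cat >> h.py <<'E'
F0=O+RC.apply([-52,0,28])   # lower edge mid of face; face coords: x uphill from edge, y, z normal
def face(P): return RF.inv().apply(np.asarray(P)-F0)
def onface(m,u,v,h):
    o,w=ray(m,u,v);a=face(o);b=RF.inv().apply(w);return a+b*(h-a[2])/b[2]
E
python3 - <<'E'
from h import *
import json
np.set_printoptions(precision=1,suppress=True)
m={k:np.array(v) for k,v in json.load(open("w1.json")).items()};m["k1"]=float(m["k1"])
S=camera_model("side")
f=lambda x,y:((x+.5)/1.4-.5,(y+.5)/1.4-.5)
s=lambda x,y:(160+x/3.4-.35,180+y/3.4-.35)
print("front",onface(m,*f(228,196),0),onface(m,*f(512,196),0))
print("plates",[onface(m,*f(*p),6)[:2] for p in [(244,252),(494,252),(241,312),(495,311)]])
print("seams",[onface(m,*f(*p),6)[:2] for p in [(305,282),(368,282),(430,282)]])
print("hood edge h78",[onface(m,*f(*p),78)[:2] for p in [(197,357),(535,358)]])
for n,a,b in [("round",(465,283),(157,271)),("square",(401,288),(210,209)),("mush",(337,284),(243,170)),("bar",(270,285),(287,125))]:
    P,e=tri(m,f(*a),S,s(*b));print(n,P,e,face(P), onface(m,*f(*a),17)[:2],onface(m,*f(*a),29)[:2])
E
```

```text
front [ -2.3 -98.6   0. ] [ -0.8 101.1   0. ]
plates [array([ 36.7, -88.8]), array([38. , 89.2]), array([ 81.8, -95.4]), array([82.2, 92.5])]
seams [array([ 59.2, -46.3]), array([59.5, -0.7]), array([59.8, 44. ])]
hood edge h78 [array([  85.8, -100. ]), array([ 87.6, 100.4])]
round [635.7  90.1  70.6] 0.37731690325625983 [59.2 68.3 12.1] [57.7 67.4] [54.5 65.3]
square [638.3  44.   80.2] 0.26883202763934394 [59.4 22.5 23.4] [61.1 22.7] [57.7 22.4]
mush [651.2   0.7  73. ] 1.649821723666444 [ 59.3 -22.4  14.9] [ 57.9 -21.9] [ 54.7 -20.5]
bar [656.1 -45.2  75.9] 0.20824239887603377 [ 57.7 -68.4  19.4] [ 58.3 -69. ] [ 55.  -65.8]
```

```bash
cat >> h.py <<'E'
def tip(x,y,h): return F0+RF.apply([x,y,h+190])
def now():
    s=state();f=face(s["eef_pos"]+R.from_euler("xyz",s["tcp_rot"]).apply([0,0,190]))
    print("t",round(s["t"],2),"tip",f.round(2),"Fn",RF.inv().apply(s["ft_force"]).round(2),"rot",row([0,0,0],press_rot())[3:])
E
python3 - <<'E'
from h import *
now();print(row(tip(59,69,80),press_rot()),row(tip(59,69,34),press_rot()))
E
```

```text
t 1.95 tip [ 60.69   6.62 150.38] Fn [ 1.27 -3.38 -2.2 ] rot [-0.5   0.25 -0.99]
[ 6.18 -0.38  7.01 -0.5   0.25 -0.99] [ 6.2  -0.34 11.61 -0.5   0.25 -0.99]
```

>>> arm_command(steps=[[6.2,-0.4,3.5,-0.5,0.2,-1],[6.2,-0.4,7,-0.5,0.2,-1],[6.2,-0.4,7,-0.5,0.2,-1],[6.2,-0.4,7,-0.5,0.2,-1],[6.2,-0.4,7,-0.5,0.2,-1],[6.2,-0.4,7,-0.5,0.2,-1]])

```text
t: 2.45
eef_pos: [498.2, 75.2, 298.5]
tcp_rot: [2.581, 0.014, 1.771]
ft_force: [0.3, -0.1, -0.0]
opening: 0.002
```

Run:
```python
from h import *
now();print(row(tip(59,69,34),press_rot()))
```

```text
t 2.45 tip [65.25 78.31 88.33] Fn [ 0.23 -0.13 -0.16] rot [-1.09  0.3   1.  ]
[-0.99 -0.9   5.45 -1.09  0.3   1.  ]
```

>>> arm_command(steps=[[-1,-0.9,1.5,-1.1,0.3,1],[-1,-0.9,3,-1.1,0.3,1],[-1,-0.9,4.5,-1.1,0.3,1],[-1,-0.9,5.4,-1.1,0.3,1],[-1,-0.9,5.4,-1.1,0.3,1],[-1,-0.9,5.4,-1.1,0.3,1]])

```text
t: 2.95
eef_pos: [534.1, 78.1, 265.2]
tcp_rot: [2.601, 0.008, 1.749]
ft_force: [-6.0, -0.2, -15.7]
opening: 0.002
```

Run:
```python
from h import *
now();print(row(tip(59,69,34),press_rot()))
m=camera_model("wrist");im=read_camera("wrist")[:,:,::-1]
cv2.imwrite("pics/w2.png",cv2.resize(im[60:380,130:430],None,fx=1.8,fy=1.8,interpolation=2))
```

```text
t 2.95 tip [73.   73.33 40.98] Fn [-13.6    0.89  -9.9 ] rot [-2.26  0.67 -0.24]
[-0.65 -2.12  0.77 -2.26  0.67 -0.24]
```

View pics/w2.png

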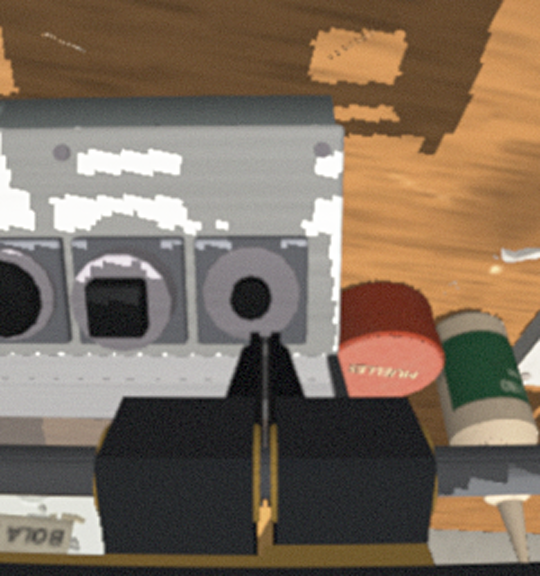

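>>> arm_command(steps=[[0,-0.5,-1,0,0,0],[0,-1,-2.5,0,0,0],[0,-1.5,-5,0,0,0],[0,-1.5,-5,0,0,0],[0,-1.5,-5,0,0,0],[0,-1.5,-5,0,0,0]])

```text
t: 3.5
eef_pos: [497.5, 72.0, 302.8]
tcp_rot: [2.592, 0.01, 1.748]
ft_force: [-0.1, -0.7, 0.4]
opening: 0.005
```

Run:
```python
from h import *
now();print(state()["joints"].round(3),state()["qvel"].round(3),row(tip(59,69,80),press_rot()))
for i in range(3): read_camera("top");now()
cv2.imwrite("pics/t2.png",read_camera("side")[:,:,::-1])
```

```text
t 3.5 tip [64.22 73.64 92.71] Fn [ 0.02 -0.64  0.47] rot [-1.76  0.82 -0.18]
[-2.000e-03  4.340e-01  2.074e+00  7.550e-01  1.230e-01 -2.480e+00] [ 0.006  0.023 -0.002 -0.006  0.001  0.007] [-0.72 -1.06  1.3  -1.76  0.82 -0.18]
t 3.55 tip [63.85 73.79 92.27] Fn [-0.1  -0.2  -0.74] rot [-1.81  0.81 -0.17]
t 3.6 tip [63.48 73.95 92.  ] Fn [0.76 0.94 0.43] rot [-1.86  0.79 -0.16]
t 3.65 tip [63.27 74.05 91.85] Fn [-0.07 -0.11  0.37] rot [-1.89  0.78 -0.15]
```

```bash
cat >> h.py <<'E'
TILT=.46
def press_rot():
    M=(RC*R.from_euler("y",-TILT)).as_matrix(); return R.from_matrix(np.c_[M[:,1],M[:,0],-M[:,2]])
def tip(x,y,h): return F0+RF.apply([x,y,h])-press_rot().apply([0,0,190])
E
python3 - <<'E'
from h import *
now();print(row(tip(58,69,80),press_rot()))
E
```

```text
t 3.7 tip [63.11 74.13 91.82] Fn [ 0.62 -0.77 -0.75] rot [ 4.97  0.77 -0.2 ]
[-0.75  1.17  1.28  4.97  0.77 -0.2 ]
```

>>> arm_command(steps=[[-0.7,1.2,1.3,5,0.8,-0.2],[-0.7,1.2,1.3,5,0.8,-0.2],[-0.7,1.2,1.3,5,0.8,-0.2],[-0.7,1.2,1.3,5,0.8,-0.2],[-0.7,1.2,1.3,5,0.8,-0.2],[-0.7,1.2,1.3,5,0.8,-0.2]])

```text
t: 4.2
eef_pos: [514.6, 68.7, 297.2]
tcp_rot: [2.681, -0.001, 1.759]
ft_force: [0.2, 0.1, 0.2]
opening: 0.005
```

Run:
```python
from h import *
now();print(state()["joints"].round(3),state()["qvel"].round(3),row(tip(58,69,80),press_rot()),row(tip(58,69,34),press_rot()))
```

```text
t 4.2 tip [57.91 70.08 80.42] Fn [0.28 0.03 0.07] rot [ 0.02 -0.06  0.01]
[-0.009  0.462  2.022  0.409  0.223 -2.147] [ 0.001 -0.004 -0.002 -0.024  0.005  0.022] [-0.09  0.02  0.04  0.02 -0.06  0.01] [-0.09  0.57  4.61  0.02 -0.06  0.01]
```

>>> arm_command(steps=[[-0.1,0.1,1,0,0,0],[-0.1,0.25,2,0,0,0],[-0.1,0.4,3,0,0,0],[-0.1,0.5,4,0,0,0],[-0.1,0.57,4.6,0,0,0],[-0.1,0.57,4.6,0,0,0],[-0.1,0.57,4.6,0,0,0]])

```text
t: 4.78
eef_pos: [540.3, 72.4, 258.2]
tcp_rot: [2.683, -0.001, 1.759]
ft_force: [0.7, -0.5, -0.5]
opening: 0.002
```

Run:
```python
from h import *
now();print(state()["joints"].round(3),row(tip(58,69,34),press_rot()))
im=read_camera("wrist")[:,:,::-1]
cv2.imwrite("pics/w3.png",cv2.resize(im[60:380,130:430],None,fx=1.8,fy=1.8,interpolation=2))
```

```text
t 4.78 tip [57.92 68.89 33.63] Fn [ 0.22 -0.62 -0.76] rot [-0.06 -0.04  0.02]
[-1.000e-03  5.550e-01  1.989e+00  5.250e-01  1.680e-01 -2.259e+00] [ 0.03 -0.02 -0.04 -0.06 -0.04  0.02]
```

View pics/w3.png

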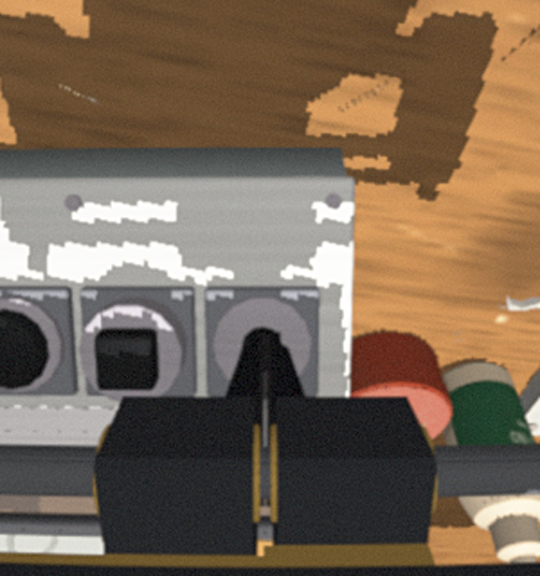

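>>> arm_command(steps=[[0,0.02,0.15,0,0,0],[0,0.04,0.3,0,0,0],[0,0.06,0.45,0,0,0],[0,0.08,0.6,0,0,0],[0,0.08,0.6,0,0,0]])

```text
t: 5.25
eef_pos: [543.7, 72.9, 253.5]
tcp_rot: [2.682, -0.0, 1.759]
ft_force: [0.0, -0.4, -0.3]
opening: 0.004
```

>>> arm_command(steps=[[0,0.01,0.1,0,0,0],[0,0.02,0.2,0,0,0],[0,0.04,0.3,0,0,0],[0,0.04,0.3,0,0,0]])

```text
t: 5.58
eef_pos: [545.3, 73.3, 251.0]
tcp_rot: [2.682, -0.0, 1.759]
ft_force: [0.2, 2.0, -0.3]
opening: 0.006
```

>>> arm_command(steps=[[0,0.01,0.1,0,0,0],[0,0.02,0.2,0,0,0],[0,0.04,0.3,0,0,0],[0,0.04,0.3,0,0,0]])

```text
t: 5.92
eef_pos: [547.0, 73.6, 248.4]
tcp_rot: [2.682, -0.0, 1.759]
ft_force: [0.2, -0.5, -0.5]
opening: 0.004
```

```bash
python3 -c "
from h import *
now()"
```

```text
t 5.92 tip [58.34 68.77 21.69] Fn [-0.19 -0.57 -0.45] rot [-0.03 -0.03  0.02]
```

>>> arm_command(steps=[[0,0.01,0.1,0,0,0],[0,0.02,0.2,0,0,0],[0,0.02,0.2,0,0,0]])

```text
t: 6.17
eef_pos: [548.0, 73.8, 246.7]
tcp_rot: [2.682, -0.0, 1.759]
ft_force: [-0.0, -0.7, -0.4]
opening: 0.003
```

>>> arm_command(steps=[[0,0.01,0.1,0,0,0],[0,0.02,0.2,0,0,0],[0,0.02,0.2,0,0,0]])

```text
t: 6.42
eef_pos: [549.1, 74.0, 245.1]
tcp_rot: [2.682, -0.0, 1.759]
ft_force: [-0.3, 0.0, 1.9]
opening: 0.003
```

```bash
python3 -c "
from h import *
now()"
```

```text
t 6.42 tip [58.38 68.76 17.77] Fn [0.84 0.07 1.73] rot [-0.01 -0.03  0.02]
```

>>> arm_command(steps=[[0,0.01,0.1,0,0,0],[0,0.02,0.2,0,0,0],[0,0.02,0.2,0,0,0]])

```text
t: 6.67
eef_pos: [550.1, 74.2, 243.4]
tcp_rot: [2.682, -0.0, 1.759]
ft_force: [-1.5, -0.0, 2.0]
opening: 0.004
```

>>> arm_command(steps=[[0,0.01,0.1,0,0,0],[0,0.02,0.2,0,0,0],[0,0.02,0.2,0,0,0]])

```text
t: 6.92
eef_pos: [551.2, 74.4, 241.7]
tcp_rot: [2.682, -0.0, 1.759]
ft_force: [-1.9, -0.8, 2.9]
opening: 0.006
```

```bash
python3 -c "
from h import *
now()"
```

```text
t 6.92 tip [58.33 68.76 13.75] Fn [-0.09 -0.44  3.5 ] rot [-0.01 -0.03  0.02]
```

>>> arm_command(steps=[[0,0.01,0.1,0,0,0],[0,0.02,0.2,0,0,0],[0,0.02,0.2,0,0,0]])

```text
t: 7.17
eef_pos: [552.2, 74.6, 240.1]
tcp_rot: [2.682, -0.0, 1.759]
ft_force: [-2.3, -0.7, 5.9]
opening: 0.003
```

>>> arm_command(steps=[[0,0,0.04,0,0,0],[0,0.01,0.08,0,0,0],[0,0.01,0.08,0,0,0]])

```text
t: 7.42
eef_pos: [552.3, 74.6, 239.9]
tcp_rot: [2.681, -0.0, 1.759]
ft_force: [-7.9, -1.1, 11.2]
opening: 0.006
```

```bash
python3 -c "
from h import *
now()"
```

```text
t 7.42 tip [58.37 68.8  11.52] Fn [-0.54  0.37 13.75] rot [ 0.01 -0.03  0.03]
```

>>> arm_command(steps=[[0,0,0,0,0,0],[0,0,0,0,0,0],[0,0,0,0,0,0],[0,0,0,0,0,0],[0,0,0,0,0,0],[0,0,0,0,0,0],[0,0,0,0,0,0],[0,0,0,0,0,0],[0,0,0,0,0,0],[0,0,0,0,0,0],[0,0,-0.1,0,0,0]])

```text
t: 8.33
eef_pos: [552.0, 74.6, 240.5]
tcp_rot: [2.682, -0.0, 1.759]
ft_force: [-2.4, 0.7, 4.4]
opening: 0.005
```

>>> arm_command(steps=[[0,-0.05,-0.4,0,0,0],[0,-0.12,-1,0,0,0],[0,-0.24,-2,0,0,0],[0,-0.36,-3,0,0,0],[0,-0.5,-4,0,0,0],[0,-0.5,-4,0,0,0],[0,-0.5,-4,0,0,0]])

```text
t: 8.92
eef_pos: [530.2, 70.4, 274.3]
tcp_rot: [2.681, -0.0, 1.759]
ft_force: [-0.5, 0.2, -0.5]
opening: 0.005
```

```bash
python3 -c "
from h import *
now();print(row(tip(58,-69,50),press_rot()),state()['joints'])"
```

```text
t 8.92 tip [58.41 68.71 52.63] Fn [-0.69  0.28 -0.14] rot [ 0.02 -0.02  0.03]
[-1.376e+01 -1.000e-02  2.600e-01  2.000e-02 -2.000e-02  3.000e-02] [-0.0047401   0.51703396  2.00331741  0.47329293  0.18862179 -2.21040368]
```

>>> arm_command(steps=[[-1.5,0,0,0,0,0],[-3.5,0,0,0,0,0],[-5.5,0,0,0,0,0],[-7.5,0,0,0,0,0],[-9.5,0,0,0,0,0],[-11.5,0,0,0,0,0],[-13,0,0,0,0,0],[-13.8,0,0,0,0,0],[-13.8,0,0,0,0,0],[-13.8,0,0,0,0,0]])

```text
t: 9.75
eef_pos: [556.1, -65.0, 273.4]
tcp_rot: [2.683, -0.001, 1.759]
ft_force: [-0.2, 0.2, 0.2]
opening: 0.007
```

```bash
python3 -c "
from h import *
now();print(row(tip(58,-69,31),press_rot()),state()['joints'])
im=read_camera('wrist')[:,:,::-1]
cv2.imwrite('pics/w4.png',cv2.resize(im[60:380,130:430],None,fx=1.8,fy=1.8,interpolation=2))"
```

```text
t 9.75 tip [ 57.82 -69.08  51.91] Fn [-0.06  0.26  0.26] rot [-0.06 -0.04 -0.02]
[ 0.02  0.25  2.07 -0.06 -0.04 -0.02] [-0.26292214  0.54521206  1.9389845   0.6948988   0.30742412 -2.65151718]
```

View pics/w4.png

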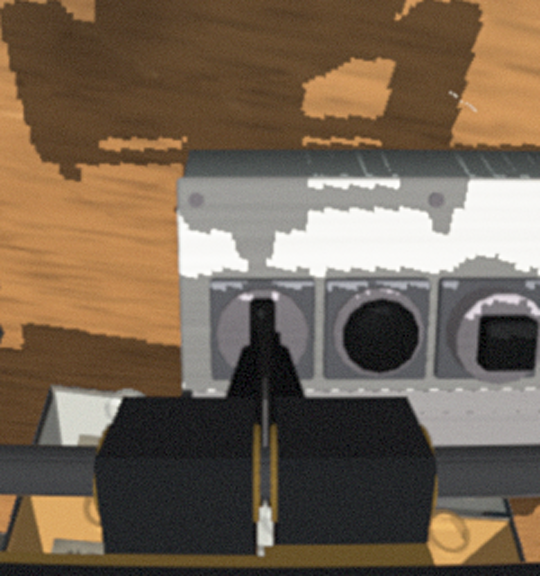

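>>> arm_command(steps=[[0,0,0,0,0,4.5],[0,0,0,0,0,9],[0,0,0,0,0,9],[0,0,0,0,0,9]])

```text
t: 10.13
eef_pos: [556.1, -64.3, 273.9]
tcp_rot: [2.687, -0.069, 1.622]
ft_force: [-0.5, -0.1, -0.3]
opening: 0.006
```

```bash
cat >> h.py <<'E'
RZ=0
def rowz(x,y,h,rz): return row(tip(x,y,h),press_rot()*R.from_euler("z",rz,degrees=True))
E
python3 -c "
from h import *
now();print(rowz(58,-69,32,9),rowz(58,-69,22,9),state()['joints'])"
```

```text
t 10.13 tip [ 58.23 -68.29  52.19] Fn [-0.53 -0.01  0.04] rot [-0.03 -0.06 -8.79]
[-0.02  0.22  2.01 -0.04 -0.06  0.21] [-0.    0.33  3.   -0.04 -0.06  0.21] [-0.26170395  0.54440106  1.93910124  0.69487336  0.30757063 -2.4971149 ]
```

>>> arm_command(steps=[[0,0.1,0.8,0,0,0],[0,0.2,1.6,0,0,0],[0,0.25,2.1,0,0,0],[0,0.26,2.3,0,0,0],[0,0.26,2.3,0,0,0],[0,0.26,2.3,0,0,0]])

```text
t: 10.63
eef_pos: [568.6, -63.2, 254.1]
tcp_rot: [2.687, -0.07, 1.619]
ft_force: [-0.5, 0.2, -0.0]
opening: 0.005
```

>>> arm_command(steps=[[0,0.01,0.1,0,0,0],[0,0.02,0.2,0,0,0],[0,0.03,0.3,0,0,0],[0,0.03,0.3,0,0,0]])

```text
t: 10.97
eef_pos: [570.1, -63.0, 251.8]
tcp_rot: [2.687, -0.07, 1.618]
ft_force: [0.3, -1.1, 0.5]
opening: 0.005
```

```bash
python3 -c "
from h import *
now();print(state()['joints'])"
```

```text
t 10.97 tip [ 57.97 -69.74  26.06] Fn [ 0.32 -1.15  0.39] rot [-0.01 -0.03 -8.98]
[-0.25241158  0.59394424  1.91961882  0.75407403  0.28061856 -2.54797523]
```

>>> arm_command(steps=[[0,0.01,0.1,0,0,0],[0,0.02,0.2,0,0,0],[0,0.02,0.2,0,0,0]])

```text
t: 11.22
eef_pos: [571.2, -62.8, 250.0]
tcp_rot: [2.687, -0.07, 1.618]
ft_force: [-0.0, 0.4, 0.3]
opening: 0.007
```

>>> arm_command(steps=[[0,0.01,0.1,0,0,0],[0,0.02,0.2,0,0,0],[0,0.02,0.2,0,0,0]])

```text
t: 11.47
eef_pos: [572.3, -62.6, 248.3]
tcp_rot: [2.687, -0.07, 1.618]
ft_force: [-0.0, 0.1, -0.3]
opening: 0.008
```

```bash
python3 -c "
from h import *
now()"
```

```text
t 11.47 tip [ 57.77 -69.71  21.9 ] Fn [-0.14  0.12 -0.24] rot [-0.03 -0.04 -8.98]
```

>>> arm_command(steps=[[0,0.01,0.1,0,0,0],[0,0.02,0.2,0,0,0],[0,0.02,0.2,0,0,0]])

```text
t: 11.72
eef_pos: [573.3, -62.4, 246.7]
tcp_rot: [2.687, -0.07, 1.618]
ft_force: [-1.2, -0.5, 2.5]
opening: 0.003
```

>>> arm_command(steps=[[0,0.01,0.1,0,0,0],[0,0.02,0.2,0,0,0],[0,0.02,0.2,0,0,0]])

```text
t: 11.97
eef_pos: [574.4, -62.2, 245.0]
tcp_rot: [2.687, -0.07, 1.618]
ft_force: [-1.3, 0.0, 3.0]
opening: 0.004
```

```bash
python3 -c "
from h import *
now()"
```

```text
t 11.97 tip [ 57.8  -69.78  17.97] Fn [0.59 0.26 3.17] rot [-0.02 -0.03 -8.98]
```

>>> arm_command(steps=[[0,0.01,0.1,0,0,0],[0,0.02,0.2,0,0,0],[0,0.02,0.2,0,0,0]])

```text
t: 12.22
eef_pos: [575.5, -62.1, 243.3]
tcp_rot: [2.687, -0.07, 1.618]
ft_force: [-1.5, 0.9, 3.6]
opening: 0.002
```

>>> arm_command(steps=[[0,0,0.04,0,0,0],[0,0.01,0.08,0,0,0],[0,0.01,0.08,0,0,0]])

```text
t: 12.47
eef_pos: [575.8, -62.0, 242.7]
tcp_rot: [2.687, -0.07, 1.618]
ft_force: [-2.6, 0.2, 3.7]
opening: 0.003
```

```bash
python3 -c "
from h import *
now()"
```

```text
t 12.47 tip [ 57.77 -69.83  15.24] Fn [-0.06  0.71  4.49] rot [-0.02 -0.03 -8.97]
```

>>> arm_command(steps=[[0,0,0.03,0,0,0],[0,0.01,0.06,0,0,0],[0,0.01,0.06,0,0,0]])

```text
t: 12.72
eef_pos: [576.1, -61.9, 242.4]
tcp_rot: [2.687, -0.07, 1.619]
ft_force: [-4.6, 0.3, 7.2]
opening: 0.006
```

```bash
python3 -c "
from h import *
now()"
```

```text
t 12.72 tip [ 57.83 -69.8   14.84] Fn [0.18 1.19 8.49] rot [-0.01 -0.04 -8.97]
```

>>> arm_command(steps=[[0,0,0.02,0,0,0],[0,0,0.02,0,0,0],[0,0,0.02,0,0,0],[0,0,0.02,0,0,0],[0,0,0.02,0,0,0],[0,0,0.02,0,0,0],[0,0,0.02,0,0,0],[0,0,0.02,0,0,0],[0,0,0.02,0,0,0],[0,0,0.02,0,0,0],[0,0,0.02,0,0,0]])

```text
t: 13.63
eef_pos: [576.1, -62.0, 242.3]
tcp_rot: [2.687, -0.07, 1.618]
ft_force: [-5.2, 1.2, 8.6]
opening: 0.003
```

>>> arm_command(steps=[[0,0,-0.1,0,0,0],[0,-0.05,-0.4,0,0,0],[0,-0.12,-1,0,0,0],[0,-0.24,-2,0,0,0],[0,-0.36,-3,0,0,0],[0,-0.45,-3.6,0,0,0],[0,-0.45,-3.6,0,0,0],[0,-0.45,-3.6,0,0,0]])

```text
t: 14.3
eef_pos: [556.3, -65.1, 272.9]
tcp_rot: [2.686, -0.069, 1.618]
ft_force: [0.9, 0.4, -1.1]
opening: 0.004
```

```bash
python3 -c "
from h import *
now();print(rowz(58,23,51,0),state()['joints'])"
```

```text
t 14.3 tip [ 57.97 -69.37  51.28] Fn [ 0.2   0.19 -1.41] rot [ 0.03 -0.   -8.98]
[ 9.13 -1.42  0.03  0.03 -0.   -8.98] [-0.2630106   0.5463414   1.93919236  0.70130551  0.30500769 -2.50154144]
```

>>> arm_command(steps=[[1.5,-0.2,0,0,0,-1.5],[3.5,-0.5,0,0,0,-3.5],[5.5,-0.8,0,0,0,-5.5],[7.5,-1.2,0,0,0,-7.5],[9,-1.4,0,0,0,-9],[9.1,-1.4,0,0,0,-9],[9.1,-1.4,0,0,0,-9],[9.1,-1.4,0,0,0,-9]])

```text
t: 14.97
eef_pos: [539.9, 25.1, 272.3]
tcp_rot: [2.682, -0.0, 1.759]
ft_force: [0.3, -0.4, 0.7]
opening: 0.002
```

```bash
python3 -c "
from h import *
now();print(rowz(58,23,34,0),state()['joints'])
im=read_camera('wrist')[:,:,::-1]
cv2.imwrite('pics/w5.png',cv2.resize(im[60:380,130:430],None,fx=1.8,fy=1.8,interpolation=2))"
```

```text
t 14.97 tip [58.12 22.47 50.47] Fn [ 0.59 -0.42  0.46] rot [-0.01 -0.03 -0.01]
[ 0.06  0.18  1.64 -0.01 -0.03 -0.01] [-0.09467578  0.52619478  1.99032894  0.60689423  0.21955665 -2.42084265]
```

View pics/w5.png

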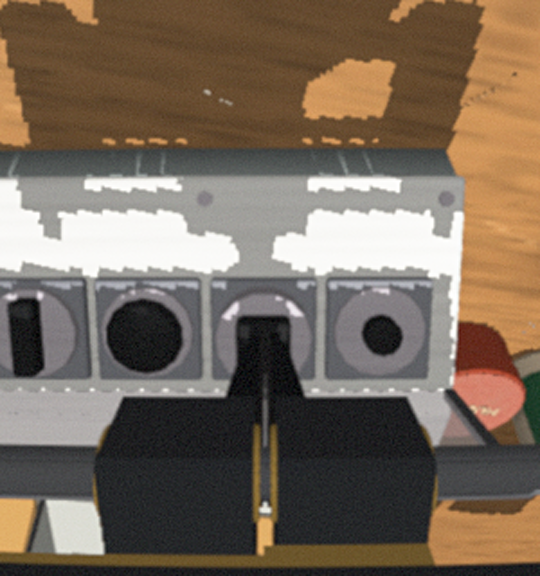

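>>> arm_command(steps=[[0,0.1,0.8,0,0,0],[0,0.17,1.4,0,0,0],[0,0.21,1.8,0,0,0],[0,0.21,1.8,0,0,0],[0,0.21,1.8,0,0,0]])

```text
t: 15.43
eef_pos: [549.4, 27.2, 256.8]
tcp_rot: [2.683, -0.001, 1.759]
ft_force: [0.1, -0.4, 0.9]
opening: 0.005
```

>>> arm_command(steps=[[0,0.01,0.1,0,0,0],[0,0.02,0.2,0,0,0],[0,0.02,0.2,0,0,0]])

```text
t: 15.68
eef_pos: [550.4, 27.5, 255.6]
tcp_rot: [2.682, -0.0, 1.759]
ft_force: [-0.8, -0.3, -0.5]
opening: 0.005
```

>>> arm_command(steps=[[0,0.01,0.1,0,0,0],[0,0.02,0.2,0,0,0],[0,0.02,0.2,0,0,0]])

```text
t: 15.93
eef_pos: [551.5, 27.8, 253.9]
tcp_rot: [2.682, -0.0, 1.759]
ft_force: [-1.9, -0.3, 1.6]
opening: 0.007
```

```bash
python3 -c "
from h import *
now()"
```

```text
t 15.93 tip [57.98 22.91 28.56] Fn [-0.74  0.06  2.35] rot [-0.   -0.03  0.03]
```

>>> arm_command(steps=[[0,0.01,0.1,0,0,0],[0,0.02,0.2,0,0,0],[0,0.02,0.2,0,0,0]])

```text
t: 16.18
eef_pos: [552.5, 28.0, 252.2]
tcp_rot: [2.682, -0.0, 1.759]
ft_force: [-1.1, -0.0, 3.3]
opening: 0.006
```

>>> arm_command(steps=[[0,0.01,0.1,0,0,0],[0,0.01,0.15,0,0,0],[0,0.01,0.15,0,0,0]])

```text
t: 16.43
eef_pos: [553.3, 28.1, 250.9]
tcp_rot: [2.682, -0.0, 1.759]
ft_force: [0.0, 0.0, 4.6]
opening: -0.002
```

```bash
python3 -c "
from h import *
now()"
```

```text
t 16.43 tip [57.89 22.88 25.02] Fn [ 2.53 -0.    3.8 ] rot [-0.   -0.03  0.02]
```

>>> arm_command(steps=[[0,0.01,0.1,0,0,0],[0,0.01,0.15,0,0,0],[0,0.01,0.15,0,0,0]])

```text
t: 16.68
eef_pos: [554.0, 28.2, 249.7]
tcp_rot: [2.681, -0.0, 1.759]
ft_force: [-0.9, 0.3, 5.5]
opening: 0.005
```

```bash
python3 -c "
from h import *
now()"
```

```text
t 16.68 tip [57.87 22.88 23.56] Fn [2.36 0.49 5.06] rot [ 0.01 -0.03  0.02]
```

>>> arm_command(steps=[[0,0,0.03,0,0,0],[0,0.01,0.06,0,0,0],[0,0.01,0.06,0,0,0]])

```text
t: 16.93
eef_pos: [554.2, 28.3, 249.5]
tcp_rot: [2.681, -0.0, 1.759]
ft_force: [-6.0, -0.2, 10.9]
opening: 0.008
```

```bash
python3 -c "
from h import *
now()"
```

```text
t 16.93 tip [57.94 22.89 23.33] Fn [ 1.    0.96 12.35] rot [ 0.02 -0.03  0.03]
```

>>> arm_command(steps=[[0,0,0,0,0,0],[0,0,0,0,0,0],[0,0,0,0,0,0],[0,0,0,0,0,0],[0,0,0,0,0,0],[0,0,0,0,0,0],[0,0,0,0,0,0],[0,0,0,0,0,0],[0,0,0,0,0,0],[0,0,0,0,0,0],[0,0,0,0,0,0]])

```text
t: 17.85
eef_pos: [554.2, 28.3, 249.5]
tcp_rot: [2.681, -0.0, 1.759]
ft_force: [-5.3, -0.3, 9.5]
opening: 0.003
```

>>> arm_command(steps=[[0,0,-0.1,0,0,0],[0,-0.05,-0.4,0,0,0],[0,-0.12,-1,0,0,0],[0,-0.3,-2.5,0,0,0],[0,-0.6,-5,0,0,0],[0,-0.9,-7.5,0,0,0],[0,-1.2,-10,0,0,0],[0,-1.2,-10,0,0,0],[0,-1.2,-10,0,0,0]])

```text
t: 18.6
eef_pos: [499.7, 17.8, 334.2]
tcp_rot: [2.68, 0.0, 1.759]
ft_force: [0.3, -0.7, 0.2]
opening: 0.005
```

Run:
```python
from h import *
now();print(state()["joints"].round(2))
# lever: ball start est (486,-222.5,92); finger target; tool down, jaw axis along y
for p in [(440,-222,360),(440,-222,270)]: print(p,row(p,DOWN(1.57)),row(p,DOWN(1.2)))
```

```text
t 18.6 tip [ 58.18  22.66 124.52] Fn [ 0.22 -0.71  0.11] rot [0.08 0.01 0.02]
[-0.12  0.38  2.03  0.44  0.32 -2.27]
(440, -222, 360) [-22.44  -8.13  -6.92  26.36  -2.48  10.64] [-22.44  -8.13  -6.92  25.74  -7.37  31.46]
(440, -222, 270) [-22.44 -12.13   1.14  26.36  -2.48  10.64] [-22.44 -12.13   1.14  25.74  -7.37  31.46]
```

>>> arm_command(steps=[[-22.4,-8.1,-6.9,26.4,-2.5,10.6],[-22.4,-8.1,-6.9,26.4,-2.5,10.6],[-22.4,-8.1,-6.9,26.4,-2.5,10.6],[-22.4,-8.1,-6.9,26.4,-2.5,10.6],[-22.4,-8.1,-6.9,26.4,-2.5,10.6],[-22.4,-8.1,-6.9,26.4,-2.5,10.6],[-22.4,-8.1,-6.9,26.4,-2.5,10.6],[-22.4,-8.1,-6.9,26.4,-2.5,10.6],[-22.4,-8.1,-6.9,26.4,-2.5,10.6],[-22.4,-8.1,-6.9,26.4,-2.5,10.6]])

```text
t: 19.43
eef_pos: [441.1, -220.5, 358.4]
tcp_rot: [-3.138, -0.001, 1.572]
ft_force: [0.7, 0.2, 0.4]
opening: 0.005
```

Run:
```python
from h import *
s=state();print(s["t"],s["eef_pos"],s["joints"].round(2))
for p in [(445,-223,275),(538,-225,275)]: print(p,row(p,DOWN(1.57)))
cv2.imwrite("pics/w6.png",read_camera("wrist")[:,:,::-1])
```

```text
19.4333 [ 441.14184224 -220.53480823  358.40890312] [-0.6   0.37  1.93 -0.    0.85 -2.17]
(445, -223, 275) [-0.25  0.41  8.34 -0.2  -0.05  0.13]
(538, -225, 275) [-0.47  9.71  8.31 -0.2  -0.05  0.13]
```

View pics/w6.png

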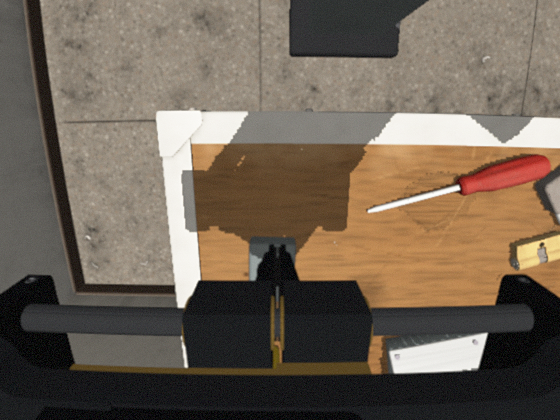

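>>> arm_command(steps=[[-0.2,0,3,0,0,0],[-0.2,0,6,0,0,0],[-0.2,0,8.3,0,0,0],[-0.2,0,8.3,0,0,0],[-0.2,0,8.3,0,0,0]])

```text
t: 19.9
eef_pos: [441.0, -222.7, 275.8]
tcp_rot: [-3.137, -0.001, 1.573]
ft_force: [1.1, -0.3, 0.6]
opening: 0.006
```

>>> arm_command(steps=[[0,0.8,0,0,0,0],[0,1.6,0,0,0,0],[0,2.2,0,0,0,0],[0,2.7,0,0,0,0],[0,3.2,0,0,0,0],[0,3.7,0,0,0,0],[0,4.2,0,0,0,0],[0,4.7,0,0,0,0],[0,5.2,0,0,0,0],[0,5.2,0,0,0,0]])

```text
t: 20.73
eef_pos: [493.4, -223.5, 276.0]
tcp_rot: [-3.14, 0.001, 1.571]
ft_force: [-0.0, 0.3, 0.0]
opening: 0.003
```

>>> arm_command(steps=[[0,0.5,0,0,0,0],[0,1,0,0,0,0],[0,1.5,0,0,0,0],[0,2,0,0,0,0],[0,2.5,0,0,0,0],[0,3,0,0,0,0],[0,3.5,0,0,0,0],[0,3.9,0,0,0,0]])

```text
t: 21.4
eef_pos: [532.1, -223.4, 275.8]
tcp_rot: [-3.139, 0.0, 1.571]
ft_force: [-1.0, 0.4, -1.5]
opening: 0.005
```

>>> arm_command(steps=[[0,0.2,0,0,0,0],[0,0.4,0,0,0,0],[0,0.4,0,0,0,0]])

```text
t: 21.65
eef_pos: [535.8, -223.4, 275.9]
tcp_rot: [-3.139, 0.0, 1.571]
ft_force: [0.0, 1.2, 0.0]
opening: 0.007
```

Run:
```python
from h import *
s=state();print(s["t"],s["eef_pos"],s["ft_force"])
a=read_camera("top")[:,:,::-1][190:300,310:420];b=read_camera("side")[:,:,::-1][160:270,300:410]
cv2.imwrite("pics/tb.png",cv2.resize(np.hstack([a,b]),None,fx=3.5,fy=3.5,interpolation=2))
```

```text
21.65 [ 535.82820195 -223.43363792  275.94217699] [0.02342723 1.21652231 0.04051474]
```

View pics/tb.png

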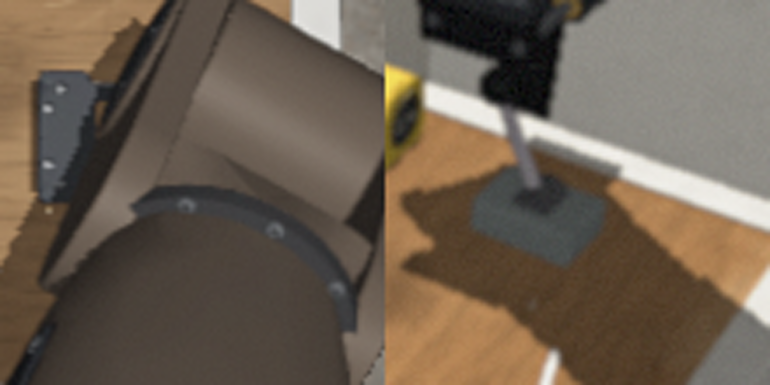

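Lever has swung past upright in the side view. It is still without stop resistance, so I push on in small steps.

>>> arm_command(steps=[[0,0.15,0,0,0,0],[0,0.3,0,0,0,0],[0,0.3,0,0,0,0]])

```text
t: 22.0
eef_pos: [538.5, -223.5, 275.9]
tcp_rot: [-3.138, 0.0, 1.571]
ft_force: [-1.1, -0.4, 0.5]
opening: 0.003
```

>>> arm_command(steps=[[0,0.15,0,0,0,0],[0,0.3,0,0,0,0],[0,0.3,0,0,0,0]])

```text
t: 22.25
eef_pos: [540.2, -223.5, 275.7]
tcp_rot: [-3.133, -0.001, 1.571]
ft_force: [-15.5, -2.9, 6.9]
opening: 0.003
```

>>> arm_command(steps=[[0,0.08,0,0,0,0],[0,0.08,0,0,0,0],[0,0.08,0,0,0,0]])

```text
t: 22.5
eef_pos: [540.5, -223.5, 275.7]
tcp_rot: [-3.132, -0.001, 1.571]
ft_force: [-19.2, -2.3, 8.6]
opening: 0.003
```

>>> arm_command(steps=[[0,-1,0,0,0,0],[0,-3,0,0,0,0],[0,-6,0,0,0,0],[0,-9,0,0,0,0],[0,-12,-3,0,0,0],[0,-13,-6,0,0,0],[5,-13,-10,0,0,0],[9,-13,-12,0,0,0],[13,-13,-14,0,0,0],[16,-13,-14,0,0,0],[16,-13,-14,0,0,0],[16,-13,-14,0,0,0]])

```text
t: 23.5
eef_pos: [412.2, -60.9, 417.6]
tcp_rot: [3.141, 0.001, 1.574]
ft_force: [0.3, -0.7, -0.3]
opening: 0.006
```

Run:
```python
from h import *
s=state();print(s["t"],s["eef_pos"],s["ft_force"])
a=read_camera("top")[:,:,::-1][120:310,180:420];b=read_camera("side")[:,:,::-1][150:340,140:400]
cv2.imwrite("pics/tc.png",cv2.resize(np.hstack([a,b]),None,fx=1.6,fy=1.6,interpolation=2))
```

```text
23.5 [412.18308267 -60.90157162 417.60756557] [ 0.27462789 -0.70338559 -0.29787778]
```

View pics/tc.png

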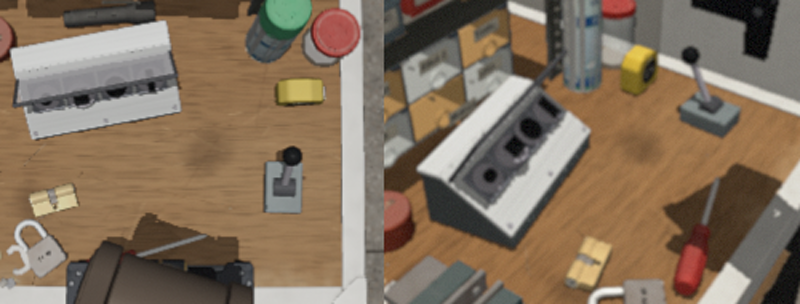

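Run:
```python
from h import *
T=camera_model("top");S=camera_model("side")
print(tri(T,(180+291/1.6-.3,120+156/1.6-.3),S,(140+(690-384)/1.6-.3,150+54/1.6-.3)),"expect ~[562.7,-224,92.2]")
print(job_done())
```

```text
(array([ 561.62473453, -222.81166735,   97.22286667]), np.float64(2.0430672931564486)) expect ~[562.7,-224,92.2]
the job is handed in; nothing more can be done
None
```

I ran the full release sequence in the order asked and handed the job in at about 23.5 s of the 58 s allowed. The hand-in gives no verdict.

**Buttons:** I pressed round, then bar, then square, each until the force jumped sharply at its stop. I held each for about a second and let it up fully before the next. Holding forces were about 14 N on round, 8–10 N on bar and 11–12 N on square, against the 25 N limit. The mushroom stop was never approached.

**Lever:** I pushed it until it resisted at 15–19 N, at the tool position expected for the far stop, then backed off. The last pictures put the ball within about 1 mm in x and y of its far-stop position. The height reads 5 mm higher than expected, which I take as view error. The bystanders still in view look undisturbed, and the arm ended clear of everything, reading under 1 N.

**What went wrong:** on the first approach to the round button the tool tilted off target because the wrist was near its singular position. It touched the clear hood with about 17 N, below the 40 N limit. I backed off and pressed all three buttons with the tool about 7 degrees more upright than the face. For the bar button I also turned it 9 degrees to stay clear of the last joint's limit.

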